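# Butt the tool tray to the steriliser and hold its sprung hood half open

## Robot

A 7-joint arm with a two-finger parallel gripper is mounted at the origin on the work surface. World frame = base frame: x ahead of the robot, y to its left, z up, the work surface at z = 0. Lengths are in mm, angles in rad, forces in N, time in s.
With the tool pointing down it reaches from about 425 to 875 mm from the base axis. Payload 8.4 kg.
Tool frame: the origin (TCP) lies where the fingers leave the gripper's body, on its centre line; the fingertips stand 70 mm ahead of it and the grasp point (between the pads) lies 51 mm ahead of it; z points along the fingers, y is the line along which they close (so a half turn about z gives the same grasp; the last joint's range is limited). The gripper opens to 87 mm and grips with 3 to 60 N. Pads are 19 mm wide; open, the fingers measure 117 mm over their backs; the gripper's body (75 mm by 190 mm) begins 51 mm behind the grasp point.
Start: joints at [1.158, 0.333, 0.04, 1.465, -0.013, 1.343, -0.059], TCP at [200.617, -618.24, 292.246] pointing down, gripper open.
Joint ranges: [-2.58, 2.58], [-0.38, 2.09], [-1.3, 1.39], [0.25, 2.4], [-1.5, 4.64], [0.08, 2.09], [-2.65, 2.65]. Speed limits (rad/s): [2.22, 2.22, 2.79, 2.79, 3.14, 3.14, 3.14].

## Interface

Orientations are given as [roll, pitch, yaw] about the fixed x, y, z axes, in that order (R = Rz(yaw) Ry(pitch) Rx(roll)).
In Python, from cell import r gives the robot as it stands.
- The arm moves only by the shell command python3 -m creep 'ROWS'. ROWS is JSON, a list that holds one entry, the list of rows, each a list of 5 numbers: the shift along the tool's x, y, z in cm, then the turn about the tool's z in degrees, then the finger opening in cm, from 0 to 8.7. A call has 1 to 8 rows; each row is the pose to reach, as a shift and turn from the pose commanded when the call began, along the tool's axes at that moment; what a row does not reach only later rows make up. A row lasts 1/8 s, in which the tool goes at most 62.5 mm and 10.7 degrees, less where a joint would pass 70% of its speed; a pose out of reach is approached as far as the arm can. A call with a gripper value outside its range is refused whole. The fingers move at their own pace and stop on an object; the grip force is fixed at half the most. Time passes only in rows, so rows that repeat a pose let the fingers close. It gives the time, the measured TCP pose, the force, the opening and the grip force at its end, in the units of the state.
- r.get_state(): the state, without advancing time (a new reading comes with each control period).
- r.grab_frame(name): name is "scene" or "top" or "wrist"; returns a dict with "img" (400x640x3 uint8, red, green, blue), "z_map" (400x640 float32, mm along the optical axis (not along the pixel's ray), 0 where there is no reading), "fx", "fy", "cx", "cy" (pixels), "R" (3x3) and "t" (3): a world point X has camera coordinates R X + t; the wrist camera has in their place "mount" (4x4, takes a point from camera to tool coordinates, whose origin is the TCP and whose axes are the flange's). Camera axes: x right, y down, z forward; pixel columns grow to the right and rows downward; lengths in mm; the calibration is good to about 2 mm. A picture is of the moment at which its call begins: read the wrist's pose just before it.
- r.sign_off(): hands the job in; it is judged then, once.
The state is a dict: "clock": time; "joint_pos": joint angles; "joint_velocities": joint speeds; "tau": joint torques, N m; "tcp_pos": TCP position; "tcp_rot": TCP orientation; "contact_force": force on the tool from outside, world axes, zero at the start; "torque": the same for the moment, N m; "finger_gap": finger opening in mm; "gripper_force": force on a finger pad.
Only numpy, scipy, OpenCV 4.12 (cv2) and the standard library are available. Lean on these libraries where they do the work, as an engineer would, in place of code of your own. Each camera call takes 0.05 s, during which the arm holds its last target. There are 200 camera calls.

## Task

First push the loose instrument tray flush and square against the front of the tool steriliser, centred on it, so that no clean tool can drop between them. Then take the steriliser's sprung hood by its handle, raise it past its balance point to let the stale air out, keeping it in hand so that it does not swing away to its stop, and bring it back to hold it about ten degrees below the balance point, where it shades the lamp while I take the tools out. Finish still holding the hood there with the fingers, and do not disturb the jar and bottles.

Things in the scene. Friction and masses are not known exactly. Their poses are not given: they have to be found in the camera images.
- steriliser: Tool steriliser fixed to the desk, 180 mm deep (x), 300 wide (y), 125 high: grey base pan (rim 45 mm up) under a white hinged hood with a smoked window on top. Origin: centre of the base, on the desk; own -x points out of its front (towards the robot), +y left, z up. The base's flat front face is at own x = -90 mm, 7 to 45 mm up; the shut hood's front stands above it in the same plane.
- front (a point): Point at the middle of the base's front face, 20 mm above the desk; axes as the steriliser's.
- hood (a joint): Opening angle of the hood, rad: 0 shut, grows as its front edge rises, stop at 1.55. It weighs 0.95 kg and has torsion springs at the hinge. It balances at 0.85 rad (49 deg): below that it falls shut by itself, above it the springs swing it quickly up to the stop. Raising it takes 2.7 N at the handle when shut, less and less up to the balance point, 0.7 N ten degrees below it.
- hood_grip (a point): Grip point of the hood's handle, a black flat tongue amid the hood's front: 40 mm wide (y), 50 long (x), 14 thick (z), free on both sides, above and below. At mid width and thickness, 32 mm out from the hood's front, 77 mm up when shut. It turns about the hinge axis, which lies along the steriliser's y, 96 mm behind its origin and 47 mm up: 218 mm behind and 30 mm below this point when shut.
- tray: Loose stainless open tray, 105 mm (x) by 180 mm (y), 30 mm high, 0.2 to 0.4 kg, with a rolled rim 8 mm thick along the top of its four 4 mm walls; floor 4 mm thick. Origin at the centre of its underside; +x points to its long far side, the one that goes against the steriliser.
- tray_left (a point): Point on the outside of the tray's far long side (its +x side, 52.5 mm from the origin), 80 mm to the left (+y) of its middle, 20 mm above its underside.
- tray_right (a point): The same on the right: 80 mm to the right (-y) of the middle of the tray's far long side.
- polish: Bystander: small black nail polish bottle with a slim black cap, 32 mm across, 78 mm high. Origin at the centre of its underside.
- jar: Bystander: low glass jar with a white lid, 50 mm across, 54 mm high. Origin at the centre of its underside.
- spray: Bystander: green spray bottle with a white pump top, 53 mm across, 176 mm high, beside the steriliser. Origin at the centre of its underside.
There are look-alikes about, which are no part of the job. Of the things that look like the tray, take the one that is farthest to the robot's right at the start.

How it is judged (in metres and radians):
On the way, in this order (a step that is already met when the one before it is completed fails the run):
1. the tray is butted flush, square and centred against the front of the steriliser (x of each of tray_left, tray_right in the frame of front above -0.003 m and y of tray in the frame of front between -0.025 and 0.025 m and angle between tray's own z axis and vertical below 0.05 rad), for 0.2 s.
2. the hood is raised past its balance point, in the fingers (value of joint hood above 0.9 rad and contact force between the fingers and hood above 0.1 N), for 0.2 s.
At the end, for the whole second after the job is handed in: Hood still, at 0.55 to 0.80 rad (3 to 17 degrees below its balance point), carried by the fingers (over 0.15 N) and nothing else; tray flat, both ends of its far side within 3 mm of the steriliser's front face, its middle within 25 mm of the steriliser's middle (all of step 1 and value of joint hood between 0.55 and 0.8 rad and velocity of joint hood between -0.05 and 0.05 rad/s and contact force between the fingers and hood above 0.15 N and contact force between hood and tray below 0.1 N and contact force between hood and spray below 0.1 N and contact force between hood and jar below 0.1 N and contact force between hood and polish below 0.1 N); the arm keeps its last pose, push and grip.
It fails at once if the hood swings away towards its stop (beyond 1.35 rad) (value of joint hood above 1.35 rad).
It fails at once if the polish bottle is disturbed (moved over 20 mm) (distance of polish from where it was at the start of the episode above 0.02 m).
It fails at once if the jar is disturbed (moved over 20 mm) (distance of jar from where it was at the start of the episode above 0.02 m).
It fails at once if the spray bottle is disturbed (moved over 20 mm) (distance of spray from where it was at the start of the episode above 0.02 m).
It also fails if it takes over 64 s, if anything falls off the work surface, if the arm or the gripper's body presses on something with over 40 N, if the wrist force passes 120 N, or if a joint passes its speed limit or range.

## Working session

There is one attempt and no reset: what is moved stays moved. The work goes in short steps, Python scripts to look and compute and a shell command to move; the robot and the scene stay as the last step left them, time stands still between calls to the robot, and variables do not carry over. Pictures are saved under pics/ and viewed, at most 10 in all, crops included, and the job is handed in when it is done.

```bash
mkdir -p pics; ls; cat > h.py <<'E'
import numpy as np, cv2
from cell import r
from scipy.spatial.transform import Rotation as Ro
def pts(f):
    z=f["z_map"]; v,u=np.mgrid[:z.shape[0],:z.shape[1]]
    P=np.dstack([(u-f["cx"])/f["fx"]*z,(v-f["cy"])/f["fy"]*z,z])
    return (P-np.array(f["t"]))@np.array(f["R"])   # R^T (P-t)
E
python3 - <<'E'
from h import *
s=r.get_state(); print(s)
for n in("scene","top"):
    f=r.grab_frame(n); cv2.imwrite(f"pics/{n}0.png",f["img"][:,:,::-1]); np.savez(f"{n}0.npz",**f); print(n,f["fx"],f["R"],f["t"])
E
```

```text
pics
{'clock': 0.0, 'joint_pos': array([ 1.15776629,  0.33391148,  0.03986526,  1.46626877, -0.013413  ,
        1.34329619, -0.05851221]), 'joint_velocities': array([-0.00032015,  0.00094449, -0.00245452, -0.00070843,  0.00066612,
        0.00023437,  0.00091403]), 'tau': array([-9.78064854e-04, -6.56371737e+01,  1.33474924e+00, -4.03790581e+01,
       -5.98324486e-02,  4.50601825e-02,  1.97091817e-04]), 'tcp_pos': array([ 200.53530678, -617.918281  ,  291.35991298]), 'tcp_rot': array([-3.13997756e+00,  9.45404238e-05,  3.13805846e-01]), 'contact_force': array([ 0.35232694,  0.65141444, -0.28959137]), 'torque': array([-0.05798343,  0.03942336, -0.03667963]), 'gripper_force': 0.0, 'finger_gap': 87.1045494272742}
scene 374.39205847490456 [[-0.71966806  0.69418126 -0.01379333]
 [ 0.41398608  0.41306773 -0.81116618]
 [-0.55739879 -0.58948064 -0.58465303]] [ 360.9218284  -162.65229544 1407.01234414]
top 508.75561943476396 [[-0.00575388 -0.99991283 -0.01188354]
 [-0.98153342  0.00791958 -0.19112672]
 [ 0.19120418  0.01056437 -0.98149343]] [  36.93248724  494.76193778 1487.40265733]
```

View pics/top0.png

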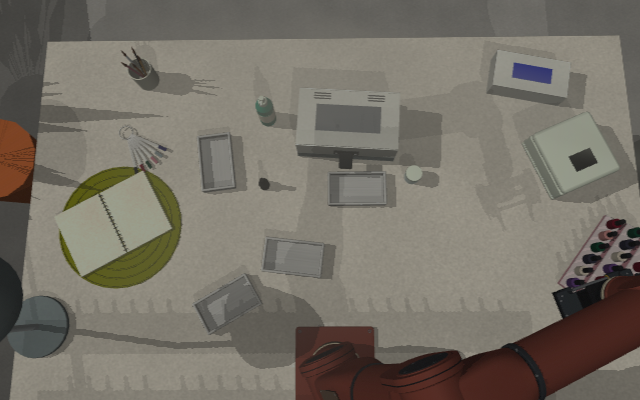

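View pics/scene0.png

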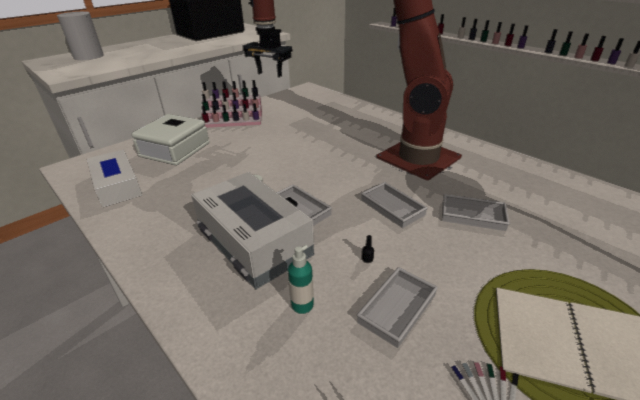

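The top view shows four trays: (357,189), (295,257), (229,303) and (217,161). The image's right is the robot's right, so the tray at (357,189), just in front of the steriliser, is the one meant. The steriliser is at (348,120) with its handle at (345,160), the jar at (413,174), the polish at (264,183) and the spray at (265,108). Next I'll measure and take an enlarged crop.

```bash
python3 - <<'E'
from h import *
f=dict(np.load("top0.npz")); P=pts(f); img=f["img"]
c=cv2.resize(img[70:225,240:440],None,fx=4,fy=3.87,interpolation=cv2.INTER_CUBIC); cv2.imwrite("pics/crop1.png",c[:600,:,::-1])
def reg(n,u0,u1,v0,v1,z0,z1,P=P):
    q=P[v0:v1,u0:u1].reshape(-1,3); q=q[(q[:,2]>z0)&(q[:,2]<z1)]
    if len(q)<4: print(n,len(q)); return
    rc=cv2.minAreaRect(q[:,:2].astype(np.float32))
    print(n,len(q),"c",np.round(rc[0],1),"size",np.round(rc[1],1),"ang",round(rc[2],2),"zmax",np.round(np.percentile(q[:,2],[50,98]),1),"x",np.round([q[:,0].min(),q[:,0].max()]),"y",np.round([q[:,1].min(),q[:,1].max()]))
reg("table",430,470,180,230,-20,30)
reg("tray",322,392,165,215,18,40)
reg("hood",285,410,80,165,110,150)
reg("handle",335,357,145,172,60,95)
reg("jar",400,428,160,188,40,70)
reg("polish",255,275,172,195,55,95)
reg("spray",250,280,90,130,80,200)
g=dict(np.load("scene0.npz")); Q=pts(g)
for n,(x0,x1,y0,y1,z0,z1) in dict(tray=(500,650,-190,40,18,38),jar=(540,680,-240,-130,45,70),hood=(630,900,-250,150,112,140),polish=(500,640,90,220,60,95),spray=(700,900,100,260,100,200)).items():
    q=Q.reshape(-1,3); m=(q[:,0]>x0)&(q[:,0]<x1)&(q[:,1]>y0)&(q[:,1]<y1)&(q[:,2]>z0)&(q[:,2]<z1); q=q[m]
    if len(q)<4: print(n,len(q)); continue
    rc=cv2.minAreaRect(q[:,:2].astype(np.float32)); print("scene",n,len(q),np.round(rc[0],1),np.round(rc[1],1),round(rc[2],2),np.round(np.percentile(q[:,2],98),1))
E
```

```text
table 1997 c [ 479.7 -361.2] size [125.7 158.6] ang 87.74 zmax [0.3 7.7] x [402. 559.] y [-426. -296.]
tray 469 c [529.6 -72.2] size [180.1 106. ] ang 89.72 zmax [29.1 37.2] x [476. 583.] y [-162.   18.]
hood 6020 c [717.9 -44.2] size [300.8 185.2] ang 86.57 zmax [125.5 132.2] x [617. 816.] y [-199.  111.]
handle 270 c [603.7 -37. ] size [64.3 53.2] ang 85.4 zmax [83.3 93.6] x [576. 633.] y [-71.  -7.]
jar 218 c [ 567.7 -243.3] size [47.3 48.1] ang 44.23 zmax [53.7 60.3] x [544. 593.] y [-268. -218.]
polish 26 c [544.5 214.2] size [11.6 12.3] ang 2.0 zmax [75.2 82.3] x [539. 550.] y [208. 220.]
spray 315 c [759.5 204.9] size [46.3 50.5] ang 29.44 zmax [126.  178.1] x [737. 788.] y [180. 232.]
scene tray 105 [530.1 -72.1] [178.7  58.4] 89.66 31.3
scene jar 14 [ 559.3 -234. ] [14.4 12.7] 54.06 55.0
scene hood 5398 [720.3 -45.2] [304.3 181.2] 86.31 127.4
scene polish 42 [547.9 213.6] [14.6 11.6] 12.35 79.0
scene spray 945 [758.8 166.1] [132.1 116.8] 89.94 175.5
```

View pics/crop1.png

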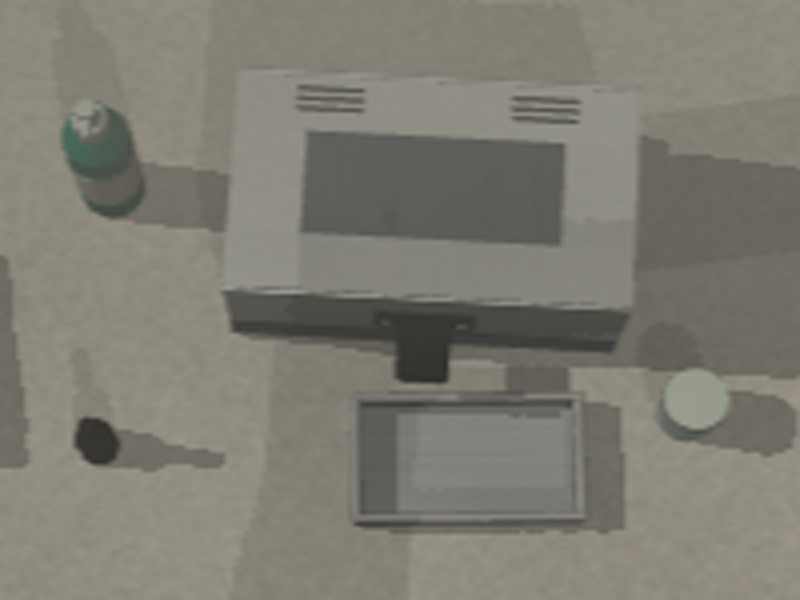

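The crop confirms it. The tray at (470,460) in the crop lies in front of the hood and right of centre. The handle tongue is at (425,350) and the jar at (697,400).

- **Steriliser:** origin about (719,-45), yaw about -3.5°, front middle (629,-39). Both views agree, and the sizes match the given ones.
- **Tray:** centre (530,-72), yaw about 0.

Plan: slide the tray left about 39 mm from inside, then push it about 47 mm forward with both open fingers on the near wall.

```bash
cat >> h.py <<'E'
def to(x,y,z,yawdeg=None):
    s=r.get_state(); R=Ro.from_euler("xyz",s["tcp_rot"]).as_matrix()
    print("shift cm",np.round(R.T@(np.array([x,y,z])-s["tcp_pos"])/10,2),"turn",None if yawdeg is None else round(np.degrees(s["tcp_rot"][2])-yawdeg,1),"t",round(s["clock"],2),np.round(s["tcp_pos"],1),np.round(np.degrees(s["tcp_rot"]),1),"F",np.round(s["contact_force"],1),"gap",round(s["finger_gap"],1),round(s["gripper_force"],1))
E
python3 -c "
from h import *
to(400,-250,250,-3.5); to(525,-72,200,-3.5)"
```

```text
shift cm [ 30.33 -28.84   4.19] turn 21.5 t 0.1 [ 200.5 -618.   291.5] [-179.9    0.    18. ] F [ 0.1  1.5 -0.5] gap 87.2 0.0
shift cm [ 47.72 -41.9    9.2 ] turn 21.5 t 0.1 [ 200.5 -618.   291.5] [-179.9    0.    18. ] F [ 0.1  1.5 -0.5] gap 87.2 0.0
```

```bash
python3 -m creep '[[[5,-4.5,1,4,8.7],[10,-9,2,10,8.7],[15,-13.5,3,16,8.7],[20,-18,4,21.5,8.7],[25,-22.5,5,21.5,8.7],[30,-27,6,21.5,8.7],[34,-30.5,7,21.5,8.7],[38,-34,8,21.5,8.7]]]'; python3 -c "
from h import *
to(525,-72,150,-3.5)"
```

```text
clock: 1.1
tcp_pos: [449.6, -189.4, 214.9]
tcp_rot: [3.141, -0.0, -0.062]
contact_force: [-0.1, -1.5, -0.1]
finger_gap: 87.4
gripper_force: 0.0
shift cm [  6.8  -12.19   6.49] turn -0.0 t 1.1 [ 449.6 -189.4  214.9] [180.   -0.   -3.5] F [-0.1 -1.5 -0.1] gap 87.4 0.0
```

```bash
python3 -m creep '[[[2.2,-4,2,0,8.7],[4.5,-8,4,0,8.7],[6.8,-12.2,6.5,0,8.7],[6.8,-12.2,6.5,0,8.7],[6.8,-12.2,6.5,0,8.7]]]'; cat >> h.py <<'E'
def wrist():
    s=r.get_state(); f=r.grab_frame("wrist"); M=np.array(f["mount"]); R=Ro.from_euler("xyz",s["tcp_rot"]).as_matrix()
    z=f["z_map"]; v,u=np.mgrid[:z.shape[0],:z.shape[1]]
    P=np.dstack([(u-f["cx"])/f["fx"]*z,(v-f["cy"])/f["fy"]*z,z])@M[:3,:3].T+M[:3,3]
    P=P@R.T+s["tcp_pos"]; P[z==0]=np.nan
    return f["img"],P
def box(P,x0,x1,y0,y1,z0,z1):
    q=P.reshape(-1,3); q=q[np.isfinite(q[:,0])]
    return q[(q[:,0]>x0)&(q[:,0]<x1)&(q[:,1]>y0)&(q[:,1]<y1)&(q[:,2]>z0)&(q[:,2]<z1)]
def rect(n,q):
    if len(q)<5: print(n,len(q)); return
    rc=cv2.minAreaRect(q[:,:2].astype(np.float32)); print(n,len(q),np.round(rc[0],1),np.round(rc[1],1),round(rc[2],2),"x",np.round([q[:,0].min(),q[:,0].max()],1),"y",np.round([q[:,1].min(),q[:,1].max()],1),"z",np.round(np.percentile(q[:,2],[2,50,98]),1))
E
python3 - <<'E'
from h import *
to(525,-72,80,-3.5)
i,P=wrist(); cv2.imwrite("pics/w1.png",i[:,:,::-1])
rect("tray",box(P,460,600,-190,40,24,36)); rect("handle",box(P,560,628,-80,5,74,92)); rect("front",box(P,600,660,-200,120,10,40))
E
```

```text
clock: 1.72
tcp_pos: [524.0, -74.0, 149.9]
tcp_rot: [3.141, 0.001, -0.061]
contact_force: [-0.3, -0.2, 0.1]
finger_gap: 87.2
gripper_force: 0.0
shift cm [ 0.09 -0.21  6.99] turn -0.0 t 1.73 [524.  -74.  149.9] [ 1.8e+02  1.0e-01 -3.5e+00] F [-0.3 -0.2  0.1] gap 87.2 0.0
tray 4516 [537.2 -72.1] [ 89.9 179.7] 0.03 x [492.3 582.2] y [-161.9   17.8] z [26.1 29.4 31.2]
handle 9018 [602.8 -40.1] [78.4 49.9] 88.22 x [577.5 627.9] y [-80.   -1.6] z [77.3 83.2 90.4]
front 2784 [628.4 -38.6] [299.4   0.8] 86.32 x [618.6 638.3] y [-188.1  110.8] z [11.  26.6 39.6]
```

View pics/w1.png

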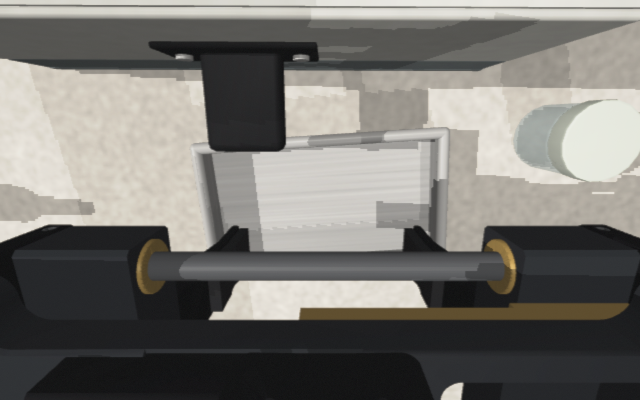

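The wrist view shows the handle at (245,100), with the tray below it (corners at (195,148) and (447,130)), the jar at (590,140), and the fingers inside the tray's outline. The front face line is centred at (628.4,-38.6) with yaw -3.7°, and the tray is at (529.7,-72.1). I'll descend inside the tray and slide it left.

```bash
python3 -m creep '[[[0,0,2,0,8.7],[0,0,4,0,8.7],[0,0,6,0,8.7],[0,0,6.8,0,8.7],[0,0,6.8,0,8.7],[0,-1,6.8,0,8.7],[-0.1,-1.8,6.8,0,8.7]]]' && python3 -m creep '[[[0,-0.6,0,0,8.7],[-0.05,-1.2,0,0,8.7],[-0.1,-1.8,0,0,8.7],[-0.15,-2.4,0,0,8.7],[-0.2,-3,0,0,8.7],[-0.25,-3.6,0,0,8.7],[-0.3,-4.2,0,0,8.7],[-0.3,-4.6,0,0,8.7]]]'; python3 - <<'E'
from h import *
i,P=wrist(); to(524,-10,82)
rect("tray",box(P,460,610,-190,100,24,36))
f=r.grab_frame("top"); rect("traytop",box(pts(f),460,560,-150,80,20,36))
E
```

```text
clock: 2.65
tcp_pos: [525.0, -54.7, 83.0]
tcp_rot: [-3.141, -0.001, -0.061]
contact_force: [0.0, 0.8, -0.3]
finger_gap: 87.0
gripper_force: 0.0
clock: 3.65
tcp_pos: [524.2, -9.0, 82.1]
tcp_rot: [-3.142, 0.0, -0.061]
contact_force: [0.3, -0.5, 1.5]
finger_gap: 86.9
gripper_force: 0.8
shift cm [-0.02  0.15  0.02] turn None t 3.7 [524.3  -8.5  82.2] [-180.     0.    -3.5] F [-0.9 -0.7 -0.2] gap 87.0 0.5
tray 7605 [532.6 -38.2] [180.   93.4] 88.62 x [487.9 581.3] y [-129.   52.] z [25.5 29.4 32.5]
traytop 105 [514.7 -38.6] [ 58.9 190.7] 10.07 x [475.2 559.9] y [-127.5   51.8] z [21.6 29.  35.5]
```

```bash
python3 -m creep '[[[0,-0.25,0,0,8.7],[0,-0.5,0,0,8.7],[0,0.6,0,0,8.7],[0,1.5,-2,0,8.7],[0,1.5,-6,0,8.7],[-3,2,-6,0,8.7],[-7.4,2.5,-6,0,8.7],[-7.4,2.5,-6,0,8.7]]]'; python3 - <<'E'
from h import *
i,P=wrist(); to(450,-27.2,76,-3.7)
rect("tray",box(P,460,610,-190,100,24,36))
E
```

```text
clock: 4.75
tcp_pos: [446.1, -31.1, 141.8]
tcp_rot: [3.14, 0.002, -0.063]
contact_force: [0.8, 0.0, 0.2]
finger_gap: 87.0
gripper_force: 0.0
shift cm [ 0.17 -0.38  6.63] turn 0.1 t 4.8 [448.  -30.8 142.3] [180.   -0.   -3.6] F [-0.1  0.1  0.7] gap 86.7 0.0
tray 11495 [526.4 -33.5] [180.2 105. ] 88.15 x [471.4 581.2] y [-124.8   57.4] z [25.9 29.4 31.2]
```

```bash
python3 -m creep '[[[0,-0.3,2,0,8.7],[0,-0.3,4.5,0,8.7],[0,-0.3,6.5,0,8.7],[0,-0.3,6.5,0,8.7],[1,-0.3,6.5,0,8.7],[1.8,-0.3,6.5,0,8.7],[2.6,-0.3,6.5,0,8.7],[3.4,-0.3,6.5,0,8.7]]]' && python3 -m creep '[[[0.6,0,0,0,8.7],[1.2,0,0,0,8.7],[1.8,0,0,0,8.7],[2.2,0,0,0,8.7],[2.5,0,0,0,8.7],[2.5,0,0,0,8.7]]]'; python3 - <<'E'
from h import *
i,P=wrist(); to(513.6,-31.2,76,-3.7)
rect("tray",box(P,440,640,-190,100,24,36)); rect("front",box(P,615,660,-200,120,34,43))
E
```

```text
clock: 5.8
tcp_pos: [483.7, -29.1, 77.4]
tcp_rot: [3.142, -0.0, -0.062]
contact_force: [-2.3, 0.2, 1.8]
finger_gap: 87.0
gripper_force: 0.9
clock: 6.55
tcp_pos: [508.3, -30.5, 77.2]
tcp_rot: [-3.141, -0.001, -0.061]
contact_force: [0.3, 0.3, -0.1]
finger_gap: 87.3
gripper_force: 0.0
shift cm [0.54 0.03 0.12] turn 0.2 t 6.6 [508.2 -30.5  77.2] [-180.    -0.    -3.5] F [ 0.2 -0.5 -0.6] gap 87.2 0.0
tray 20049 [561.3 -36.8] [180.  125.6] 86.51 x [496.2 629. ] y [-129.6   55. ] z [25.6 29.4 31.4]
front 0
```

```bash
python3 -m creep '[[[0.2,0,0,0.2,8.7],[0.4,0,0,0.2,8.7],[0.6,0,0,0.2,8.7],[0.8,0,0,0.2,8.7],[0.8,0,0,0.2,8.7],[0.8,0,0,0.2,8.7]]]'; python3 - <<'E'
from h import *
to(513.6,-31.2,76,-3.7)
E
```

```text
clock: 7.35
tcp_pos: [513.6, -30.9, 76.6]
tcp_rot: [3.141, 0.006, -0.065]
contact_force: [-12.2, 1.3, 10.3]
finger_gap: 87.4
gripper_force: 6.4
shift cm [0.01 0.03 0.06] turn -0.0 t 7.35 [513.6 -30.9  76.6] [180.    0.3  -3.7] F [-12.2   1.3  10.3] gap 87.4 6.4
```

The arm stopped at the predicted x with 12 N of push, so the tray is against the front. Backing off to check.

```bash
python3 -m creep '[[[-0.3,0,0,0,8.7],[-0.6,0,0,0,8.7],[-1.5,0,0,0,8.7],[-3,0,-2,0,8.7],[-3,0,-6,0,8.7],[-3,0,-10,0,8.7],[-3,0,-10,0,8.7]]]'; python3 - <<'E'
from h import *
i,P=wrist(); to(513.6,-31.2,76,-3.7); cv2.imwrite("pics/w2.png",i[:,:,::-1])
q=box(P,440,640,-190,100,25,36);rect("tray",q)
rect("base front",box(P,600,660,-200,-145,8,42));rect("base front L",box(P,600,660,65,120,8,42)); rect("hood front",box(P,600,634,-200,120,50,68)); rect("handle",box(P,560,612,-80,5,74,92))
f=r.grab_frame("top");T=pts(f);rect("traytop",box(T,440,640,-150,80,20,36));cv2.imwrite("pics/t2.png",f["img"][:,:,::-1])
E
```

```text
clock: 8.22
tcp_pos: [487.5, -29.1, 180.2]
tcp_rot: [3.141, -0.006, -0.065]
contact_force: [-0.1, -0.3, -0.7]
finger_gap: 86.8
gripper_force: 0.0
shift cm [ 2.68  0.02 10.25] turn -0.0 t 8.28 [486.5 -29.2 178.4] [180.   -0.2  -3.7] F [-0.5 -0.6 -0.1] gap 86.9 0.0
tray 8819 [576.1 -40.3] [287.6 105.5] 86.27 x [518.2 637.7] y [-187.3   99.8] z [25.9 29.5 35. ]
base front 904 [ 620.2 -166.4] [42.7  1.4] 86.29 x [618.4 621.9] y [-187.6 -145.1] z [ 8.7 27.2 41.6]
base front L 961 [636.6  88.4] [46.8  1.5] 85.59 x [634.6 639.2] y [ 65.  111.7] z [ 8.5 26.6 41.4]
hood front 1155 [625.1 -66.5] [241.4   4.4] 86.32 x [618.5 634. ] y [-187.    53.9] z [50.2 53.8 64.8]
handle 4562 [595.4 -36.2] [40.1 34.8] 87.6 x [577.4 612. ] y [-56.8 -15.7] z [79.4 83.2 84.8]
traytop 102 [600.4 -33.3] [230.   61.3] 86.14 x [575.  638.3] y [-150.    79.6] z [21.  29.2 34.3]
```

View pics/w2.png

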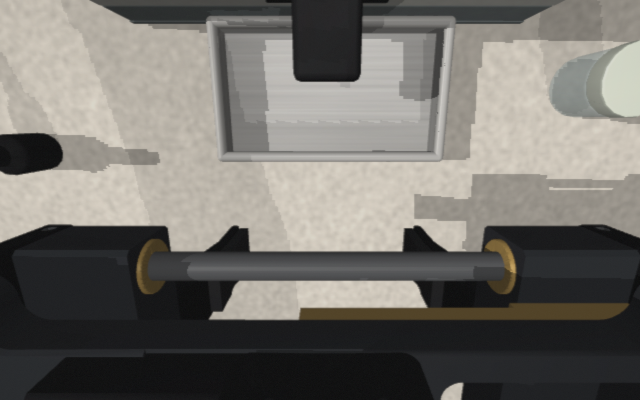

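Tray plus base form one 105.5 mm deep block at the base's own angle, so the tray is flush and square (tray at (330,90) in the picture, handle at (327,50)). Next, the handle.

```bash
python3 - <<'E'
from h import *
to(586.5,-35.9,178,-3.7);to(586.5,-35.9,130,-3.7)
E
python3 -m creep '[[[5,0.1,0,0,8.7],[10,0,0,0,8.7],[10,0,0,0,8.7],[10,0,1.5,0,8.7],[10,0,3,0,8.7],[10,0,4.5,0,8.7],[10,0,4.9,0,8.7],[10,0,4.9,0,8.7]]]'; python3 -c "
from h import *
to(586.5,-35.9,130,-3.7)"
```

```text
shift cm [10.09  0.02 -0.08] turn -0.0 t 8.32 [485.8 -29.2 177.2] [180.   -0.   -3.7] F [-0.4 -0.4  0.4] gap 86.7 0.0
shift cm [1.009e+01 1.000e-02 4.720e+00] turn -0.0 t 8.32 [485.8 -29.2 177.2] [180.   -0.   -3.7] F [-0.4 -0.4  0.4] gap 86.7 0.0
clock: 9.32
tcp_pos: [585.6, -35.6, 128.0]
tcp_rot: [-3.142, 0.0, -0.065]
contact_force: [0.1, 0.6, -0.1]
finger_gap: 86.8
gripper_force: 0.0
shift cm [ 0.09  0.02 -0.2 ] turn -0.0 t 9.32 [585.6 -35.6 128. ] [-180.     0.    -3.7] F [ 0.1  0.6 -0.1] gap 86.8 0.0
```

```bash
python3 -m creep '[[[0,0,-0.1,0,3],[0,0,-0.1,0,3],[0,0,-0.1,0,3],[0,0,-0.1,0,3],[0,0,-0.1,0,3],[0,0,-0.1,0,3],[0,0,-0.1,0,3],[0,0,-0.1,0,3]]]'; python3 - <<'E'
from h import *
s=r.get_state(); p=s["tcp_pos"]; to(*p)
# arc in tool cm from now: hinge relative to grip point
rx=218+ (628.4-32-p[0])/np.cos(.064); rz=30+(p[2]-51-77); print(rx,rz)
for th in np.arange(.05,1.06,.05): print(round(th,2), np.round([ (rx*(1-np.cos(th))+30*np.sin(th))/10, -(rx*np.sin(th)+30*(np.cos(th)-1))/10],2))
E
```

```text
clock: 10.32
tcp_pos: [585.7, -36.1, 129.1]
tcp_rot: [3.141, 0.0, -0.065]
contact_force: [-0.6, -3.1, -1.0]
finger_gap: 39.7
gripper_force: 30.0
shift cm [0. 0. 0.] turn None t 10.32 [585.7 -36.1 129.1] [180.    0.   -3.7] F [-0.6 -3.1 -1. ] gap 39.7 30.0
228.68784540147425 31.128308649706042
0.05 [ 0.18 -1.14]
0.1 [ 0.41 -2.27]
0.15 [ 0.71 -3.38]
0.2 [ 1.05 -4.48]
0.25 [ 1.45 -5.56]
0.3 [ 1.91 -6.62]
0.35 [ 2.42 -7.66]
0.4 [ 2.97 -8.67]
0.45 [ 3.58 -9.65]
0.5 [  4.24 -10.6 ]
0.55 [  4.94 -11.51]
0.6 [  5.69 -12.39]
0.65 [  6.48 -13.23]
0.7 [  7.31 -14.03]
0.75 [  8.18 -14.78]
0.8 [  9.09 -15.5 ]
0.85 [ 10.03 -16.16]
0.9 [ 11.   -16.78]
0.95 [ 12.01 -17.35]
1.0 [ 13.04 -17.86]
1.05 [ 14.09 -18.33]
```

```bash
python3 -m creep '[[[0.2,0,-1.1,0,3],[0.4,0,-2.3,0,3],[0.7,0,-3.4,0,3],[1.05,0,-4.5,0,3],[1.45,0,-5.55,0,3],[1.9,0,-6.6,0,3],[2.4,0,-7.65,0,3],[2.4,0,-7.65,0,3]]]'; python3 - <<'E'
from h import *
cat='''
'''
open('h.py','a').write('''
def ang():
    s=r.get_state(); p=s["tcp_pos"]; H=np.array([628.4+186*np.cos(.064),-38.6-186*np.sin(.064)])
    a=H-p[:2]; rad=a@np.array([np.cos(.064),-np.sin(.064)]); z=p[2]-51-47
    print("theta if rigid",round(np.arctan2(z,rad)-np.arctan2(31.1,228.7),3),"radius",round(np.hypot(rad,z),1),"ref 230.8")
''')
E
python3 - <<'E'
from h import *
ang(); to(585.7,-36.1,129.1)
E
```

```text
clock: 11.32
tcp_pos: [610.1, -37.7, 207.0]
tcp_rot: [3.141, -0.001, -0.065]
contact_force: [-0.6, -5.6, -3.1]
finger_gap: 39.3
gripper_force: 30.0
theta if rigid 0.355 radius 231.6 ref 230.8
shift cm [-2.45  0.    7.79] turn None t 11.32 [610.1 -37.7 207. ] [180.   -0.   -3.8] F [-0.6 -5.6 -3.1] gap 39.3 30.0
```

```bash
python3 -m creep '[[[0.6,0,-1,0,3],[1.2,0,-2,0,3],[1.85,0,-2.95,0,3],[2.55,0,-3.85,0,3],[3.3,0,-4.75,0,3],[4.1,0,-5.6,0,3],[4.9,0,-6.4,0,3],[4.9,0,-6.4,0,3]]]'; python3 - <<'E'
from h import *
ang(); to(585.7,-36.1,129.1)
f=r.grab_frame("scene"); cv2.imwrite("pics/s3.png",f["img"][:,:,::-1])
P=pts(f); H=np.array([814,-50.5,47]); ex=np.array([np.cos(.064),-np.sin(.064),0]);ey=np.array([np.sin(.064),np.cos(.064),0])
Q=(P-H).reshape(-1,3); L=np.c_[Q@ex,Q@ey,Q[:,2]]
m=(abs(L[:,1])>90)&(abs(L[:,1])<145)&(L[:,0]>-190)&(L[:,0]<40)&(L[:,2]>60)&(L[:,2]<260); q=L[m]
print(len(q)); np.save("L.npy",q)
vx,vz,x0,z0=cv2.fitLine(q[:,[0,2]].astype(np.float32),cv2.DIST_HUBER,0,.01,.01).ravel(); print("hood top tilt",np.arctan2(-vz*np.sign(vx),abs(vx)))
E
```

```text
clock: 12.32
tcp_pos: [659.6, -40.9, 270.9]
tcp_rot: [3.141, -0.001, -0.066]
contact_force: [0.2, -5.8, -3.0]
finger_gap: 40.0
gripper_force: 30.0
theta if rigid 0.706 radius 232.0 ref 230.8
shift cm [-7.42 -0.   14.17] turn None t 12.32 [659.6 -40.9 270.9] [ 1.8e+02 -1.0e-01 -3.8e+00] F [ 0.2 -5.8 -3. ] gap 40.0 30.0
2372
hood top tilt 0.7080091
```

View pics/s3.png

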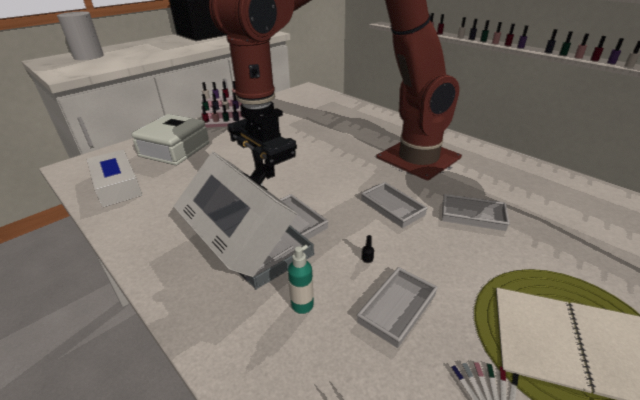

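The hood is up in the fingers, at (240,210), with handle and gripper at (262,165). Camera tilt 0.708 agrees with the arm's 0.706. Now past the balance point.

```bash
python3 -m creep '[[[0.9,0,-0.8,0,3],[1.8,0,-1.5,0,3],[2.7,0,-2.1,0,3],[3.7,0,-2.75,0,3],[4.7,0,-3.3,0,3],[5.3,0,-3.6,0,3],[5.3,0,-3.6,0,3],[5.3,0,-3.6,0,3]]]'; cat >> h.py <<'E'
def tilt():
    P=pts(r.grab_frame("scene")); H=np.array([814,-50.5,47]); ex=np.array([np.cos(.064),-np.sin(.064),0]);ey=np.array([np.sin(.064),np.cos(.064),0])
    Q=(P-H).reshape(-1,3); L=np.c_[Q@ex,Q@ey,Q[:,2]]
    m=(abs(L[:,1])>90)&(abs(L[:,1])<145)&(L[:,0]>-190)&(L[:,0]<40)&(L[:,2]>60)&(L[:,2]<280); q=L[m]
    vx,vz,x0,z0=cv2.fitLine(q[:,[0,2]].astype(np.float32),cv2.DIST_HUBER,0,.01,.01).ravel(); print(len(q),"hood tilt",np.arctan2(-vz*np.sign(vx),abs(vx)))
E
python3 - <<'E'
from h import *
ang(); to(585.7,-36.1,129.1); tilt()
E
```

```text
clock: 13.38
tcp_pos: [712.1, -44.3, 306.8]
tcp_rot: [3.141, -0.001, -0.066]
contact_force: [-0.9, -5.1, -1.2]
finger_gap: 39.9
gripper_force: 30.0
theta if rigid 0.981 radius 232.4 ref 230.8
shift cm [-12.68   0.    17.75] turn None t 13.38 [712.1 -44.3 306.8] [ 1.8e+02 -1.0e-01 -3.8e+00] F [-0.9 -5.1 -1.2] gap 39.9 30.0
1992 hood tilt 0.97157997
```

```bash
python3 -m creep '[[[0,0,0,0,3],[0,0,0,0,3],[-0.7,0,0.35,0,3],[-1.6,0,0.9,0,3],[-2.55,0,1.5,0,3],[-3.5,0,2.15,0,3],[-4.4,0,2.85,0,3],[-5.3,0,3.6,0,3]]]' && python3 -m creep '[[[-0.3,0,0.3,0,3],[-0.3,0,0.3,0,3],[-0.3,0,0.3,0,3],[-0.3,0,0.3,0,3],[-0.3,0,0.3,0,3],[-0.3,0,0.3,0,3]]]'; python3 - <<'E'
from h import *
ang(); to(585.7,-36.1,129.1); tilt()
f=r.grab_frame("top"); cv2.imwrite("pics/t4.png",cv2.resize(f["img"][70:225,240:440],None,fx=4,fy=3.87)[:600,:,::-1]); T=pts(f)
# tray: rim points in steriliser-front frame
o=np.array([628.4,-38.6,0]);ex=np.array([np.cos(.064),-np.sin(.064),0]);ey=np.array([np.sin(.064),np.cos(.064),0])
for n in("top","scene"):
    Q=(pts(r.grab_frame(n))-o).reshape(-1,3);L=np.c_[Q@ex,Q@ey,Q[:,2]]
    rect("tray "+n,L[(L[:,0]>-130)&(L[:,0]<-8)&(abs(L[:,1])<125)&(L[:,2]>20)&(L[:,2]<36)])
rect("jar",box(T,530,610,-280,-205,45,62)); rect("polish",box(T,520,570,190,240,60,90)); rect("spray",box(T,720,800,170,240,80,200))
E
```

```text
clock: 14.42
tcp_pos: [659.4, -40.9, 271.4]
tcp_rot: [3.141, -0.003, -0.066]
contact_force: [1.6, -5.1, -1.0]
finger_gap: 39.6
gripper_force: 30.0
clock: 15.18
tcp_pos: [656.3, -40.6, 268.5]
tcp_rot: [3.141, -0.002, -0.065]
contact_force: [-2.0, -5.6, 2.2]
finger_gap: 39.7
gripper_force: 30.0
theta if rigid 0.688 radius 232.5 ref 230.8
shift cm [-7.1   0.   13.93] turn None t 15.18 [656.3 -40.6 268.5] [ 1.8e+02 -1.0e-01 -3.7e+00] F [-2.  -5.6  2.2] gap 39.7 30.0
2478 hood tilt 0.6962073
tray top 162 [-56.9  34.8] [104.7  97.4] 89.88 x [-105.6   -8.2] y [-17.5  87.2] z [21.9 29.1 35.2]
tray scene 264 [-57.8  -3.2] [179.8  93.2] 88.82 x [-103.4   -9.4] y [-93.1  86.8] z [20.1 27.9 31.4]
jar 214 [ 567.4 -242.9] [47.3 48.9] 44.04 x [544.1 593.6] y [-268.4 -218.9] z [46.  53.6 59.9]
polish 22 [545.  214.3] [11.9 12.1] 25.83 x [539.1 550. ] y [207.1 220.9] z [63.8 76.4 82.7]
spray 315 [759.6 205.3] [44.1 51.5] 22.59 x [737.  785.5] y [180.6 231.6] z [ 81.1 126.9 177.6]
```

View pics/t4.png

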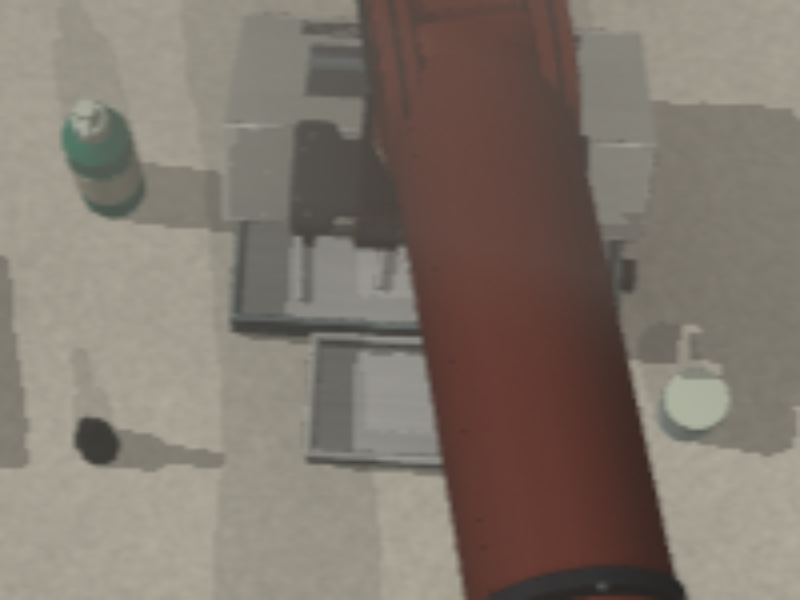

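The crop shows the tray at (375,400) still against the base, with the jar, polish and spray in their starting places. The hood is at 0.69 rad in the fingers. Handing in.

```bash
python3 -m creep '[[[0,0,0,0,3],[0,0,0,0,3],[0,0,0,0,3],[0,0,0,0,3]]]'; python3 -c "
from h import *
ang(); print(r.sign_off())"
```

```text
clock: 15.88
tcp_pos: [656.3, -40.7, 268.5]
tcp_rot: [3.141, -0.002, -0.065]
contact_force: [-1.5, -5.8, 0.6]
finger_gap: 39.8
gripper_force: 30.0
theta if rigid 0.688 radius 232.4 ref 230.8
the job is handed in; nothing more can be done
None
```

I handed the job in at about 16 s: the tray measures flush, square and about 3 mm off centre; the hood went up to about 0.97 rad in the fingers and is now held at about 0.69 rad (9° below balance); the jar and bottles have not moved. Sign-off returned no verdict.

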